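Set the shoe jack open at its middle stop

ROBOT

A 6-joint arm with a two-finger parallel gripper is mounted at the origin on the work surface. World frame = base frame: x ahead of the robot, y to its left, z up, the work surface at z = 0. Lengths are in m, angles in rad, forces in N, time in s.
With the tool pointing down it reaches from about 0.375 to 0.975 m from the base axis. Payload 3.8 kg.
Tool frame: the origin (TCP) lies midway between the tips of the shut fingers; the grasp point (between the pads) lies 19 mm behind it; z points along the fingers, y is the line along which they close (so a half turn about z gives the same grasp; the last joint's range is limited). The gripper opens to 85 mm and grips with 20 to 120 N. Pads are 22 mm wide; open, the fingers measure 114 mm over their backs; the gripper's body (76 mm by 85 mm) begins 54 mm behind the grasp point. The pads swing forward as they close: fully open they stand 13 mm farther back than shut.
Start: joints at [-1.213, 0.264, 1.604, -0, 1.274, -0.037], TCP at [0.26, -0.623, 0.231] pointing down, gripper open.
Joint ranges: [-2.63, 2.63], [-0.94, 2.18], [0.31, 2.57], [-1.31, 4.45], [0, 2.66], [-2.55, 2.55]. Speed limits (rad/s): [2.57, 2.57, 3.14, 3.14, 3.14, 3.14].

INTERFACE

Orientations are given as a rotation vector (axis times angle).
In Python, from workcell import read_state, vision, ticket gives the robot as it stands. The module is installed in compiled form; this text tells all that it offers.
- The arm moves only by the tool jog_arm, never from a script. Its arguments are lists of equal length, an entry for each row: "turn": the turn, a rotation vector about the tool's x, y, z in rad, a list of three; "delta_pos": the shift along the tool's x, y, z in m, a list of three; "gripper": the finger opening in m, from 0 to 0.0854. In form: {"turn": [[rx, ry, rz], ...], "delta_pos": [[dx, dy, dz], ...], "gripper": [gripper, ...]}. A call has 1 to 20 rows; each row shifts and turns the commanded pose from where the row before left it, along the tool's axes as they then stand; what a row does not reach is not made up. A row lasts 1/12 s, in which the tool goes at most 41.7 mm and 7.16 degrees, less where a joint would pass 70% of its speed; a pose out of reach is approached as far as the arm can. A call with a gripper value outside its range is refused whole. The fingers move at their own pace and stop on an object; "grip_force" is the grip in N (left out, the last holds). Time passes only in rows, so rows that do not move let the fingers close. It gives the time, the measured TCP pose, the force, the opening and the grip force at its end, in the units of the state.
- read_state(): the state, without advancing time (a new reading comes with each control period).
- vision.read_camera(name): name is "side" or "top"; returns the picture (384x512x3 uint8, red, green, blue); there is no depth.
- vision.calibration(name): a dict with "vfov" (degrees; the focal length in pixels is half the picture's height over the tangent of half this angle, whatever the lens; pixels are square), "cx", "cy" (the principal point, pixels), "R" (3x3) and "t" (3): a world point X has camera coordinates R X + t. Camera axes: x right, y down, z forward; pixel columns grow to the right and rows downward; lengths in m; the calibration is good to about 2 mm. A picture is of the moment at which its call begins. calibration takes no time and is no camera call.
- ticket.finish_job(): hands the job in; it is judged then, once.
The state is a dict: "time": time; "q": joint angles; "joint_vel": joint speeds; "joint_torque": joint torques, N m; "tool_pos": TCP position; "tcp_rot": TCP orientation; "wrist_force": force on the tool from outside, world axes, zero at the start; "torque": the same for the moment, N m; "width": opening from 0.0 (shut) to 1.0 (fully open); "grip_force": force on a finger pad.
Only numpy, scipy, OpenCV 4.12 (cv2) and the standard library are available. Lean on these libraries where they do the work, as an engineer would, in place of code of your own. Each camera call takes 0.05 s, during which the arm holds its last target. There are 200 camera calls.

TASK

The shoe jack on the bench stands closed; set it open at its middle position for the next shoe. With the fingertips push the sprung heel block back along the bed until its catch has passed the first stop pin, but not the second, then let go so that the block springs back and stays latched against the first pin. Only push the block: leave the catch to drop in by itself, pick nothing up, and leave the last, the brush, the tin and the hammer where they lie.

Things in the scene. Friction and masses are not known exactly. Their poses are not given: they have to be found in the camera images.
- jack: shoe jack bolted to the bench: grey steel bed 420 x 100 mm, 26 mm high with its guide strips. Origin: centre of the underside. x runs along the bed from the fixed wooden toe block (x -209 to -165 mm, 86 mm high) to the low end stop: the way the heel block is pushed to open the jack; z up. A slotted rail at y -81 to -55 mm, 22 mm high, carries two stop pins
- heel_block (a joint): travel of the sprung heel block along the jack's +x, m: 0 closed, 0.108 at the end stop. A spring returns it: 3.6 N closed, 0.6 N more per 10 mm; a push takes 5 to 15 N. Pushed back, its catch rides over a pin and, within 5 mm past it, snaps out; let go, the block returns until the nose meets that pin, and stays
- heel_face (a point): centre of the heel block's rubber face, which looks to the jack's -x (at the toe block) and is to be pushed; it moves with the block. Face 80 mm wide, 50 mm high, centre 60 mm above the bench. The hardwood block behind it is 90 mm long, 86 mm wide, its top 92 mm above the bench. Closed, 170 mm of bed lie free between it and the toe block
- catch: the steel catch, a sprung pawl 37 mm long and 10 mm high (34 to 44 mm above the bench) on the -y side of the heel block. Origin: its pivot, 70 mm behind the heel face; x axis parallel to the jack's x when it is fully sprung out; the nose points to -x
- catch_nose (a point): the middle of the flat end of the catch's nose, which meets the stop pin; 32 mm to -x of the pivot and in line with the pins when sprung out. It moves with the heel block
- pin_mid: first stop pin: upright steel pin, 8 mm diameter, 26 mm tall, in the slotted rail; of the two, the one nearer the toe block. Its place along the rail differs each time. Origin: its axis, at the foot, 22 mm above the bench; axes as the jack's. The block is latched on it when the nose's flat end is 4 mm to +x of the pin's axis: heel_block reads 0.037 to 0.055
- pin_far: the second stop pin, just like the first, farther along the rail towards the end stop (heel_block would latch on it at about 0.087 to 0.095). Origin and axes as for the first
- last: bystander: white plastic child's shoe last, 195 x 64 mm, 78 mm tall, lying loose on its sole on the bench. Origin: centre of the underside; x towards the toe
- brush: bystander: wooden shoe brush 165 x 52 mm, 45 mm tall, lying loose on its bristles. Origin: centre of the underside; x along it
- tin: bystander: round steel polish tin, 79 mm in diameter, 28 mm tall, loose. Origin: centre of the underside
- hammer: bystander: hammer, 250 mm long, lying loose. Its x axis runs along the handle to the head

How it is judged:
By the outcome, as a careful person would: the job done as asked, in the order asked, and still so for the second after the job is handed in, with the robot touching nothing.
It also fails if it takes over 35 s, if anything falls off the work surface, if the arm or the gripper's body presses on something with over 40 N, if the wrist force passes 120 N, or if a joint passes its speed limit or range.

## Working session

There is one attempt and no reset: what is moved stays moved. The work goes in short steps, Python scripts to look and compute and a tool call to move; the robot and the scene stay as the last step left them, time stands still between calls to the robot, and variables do not carry over. Pictures are saved under pics/ and viewed, at most 10 in all, crops included, and the job is handed in when it is done.

Besides the shell and the picture viewer there is one more tool, called after "Emit:" as name(argument=value, ...), one argument or row to a line, values as JSON. jog_arm: Moves the arm, as the interface text tells. Its arguments: {"type":"object","properties":{"turn":{"type":"array","items":{"type":"array","items":{"type":"number"}}},"delta_pos":{"type":"array","items":{"type":"array","items":{"type":"number"}}},"gripper":{"type":"array","items":{"type":"number"}},"grip_force":{"type":"number"}},"required":["turn","delta_pos","gripper"]}

```bash
mkdir -p pics; python3 - <<'E'
from workcell import read_state, vision
import cv2,numpy as np
for n in("top","side"):
    im=vision.read_camera(n); cv2.imwrite(f"pics/{n}0.png",cv2.resize(im[:,:,::-1],None,fx=1.5,fy=1.5)); np.save(f"{n}0.npy",im)
    c=vision.calibration(n); print(n,c)
s=read_state();print(s['time'],s['tool_pos'],s['tcp_rot'])
E
```

```text
top {'vfov': 50.62678813220318, 'cx': 255.10122984879396, 'cy': 188.0763075840549, 'R': array([[-0.01874852, -0.99968561, -0.01664858],
       [-0.99803195,  0.0197089 , -0.05952968],
       [ 0.05983909,  0.01549972, -0.99808769]]), 't': array([0.00128324, 0.57241171, 0.96776026])}
side {'vfov': 57.52331687881384, 'cx': 256.39383363016645, 'cy': 194.90743719774036, 'R': array([[-0.99359833, -0.11252885, -0.0099804 ],
       [-0.04629169,  0.48614001, -0.87265398],
       [ 0.10305062, -0.86660553, -0.48823706]]), 't': array([0.58177812, 0.10789792, 0.65166805])}
0.1 [ 0.25941483 -0.62243405  0.23006982] [-3.07859376e+00 -6.15749195e-01  4.68512265e-04]
```

View pics/top0.png

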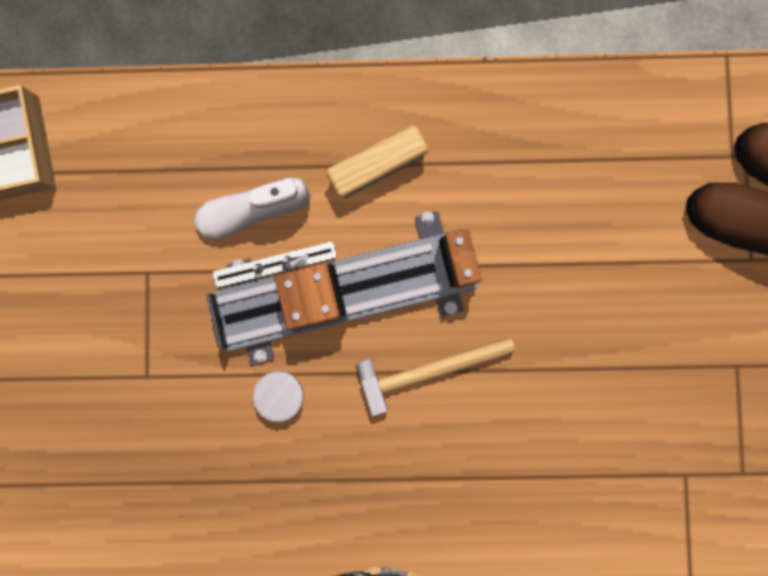

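View pics/side0.png

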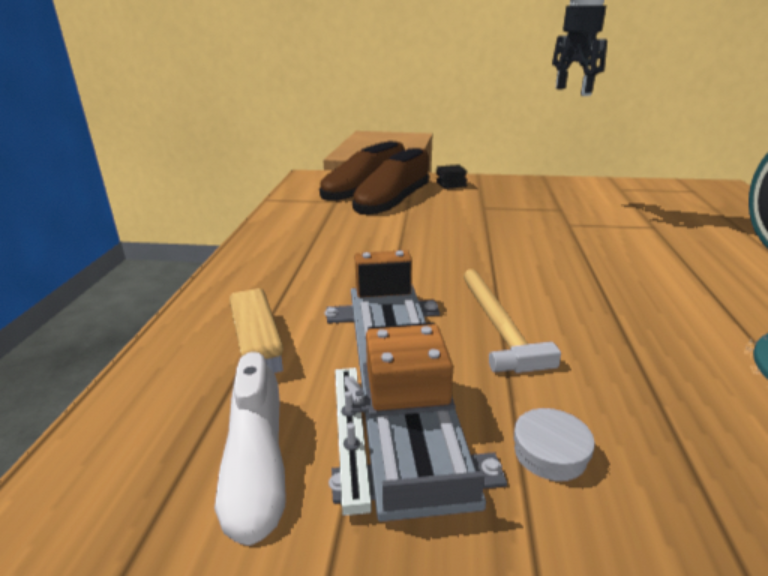

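The jack lies with +x to picture left (toe block at about (462,258), heel block at (309,295) in the 1.5x top view); the pins sit on the white rail at the top. Enlarging the jack.

```bash
python3 - <<'E'
import cv2,numpy as np
im=np.load("top0.npy")[138:243,135:325,::-1]
cv2.imwrite("pics/topc.png",cv2.resize(im,None,fx=4,fy=4,interpolation=cv2.INTER_CUBIC))
im=np.load("side0.npy")[160:350,215:340,::-1]
cv2.imwrite("pics/sidec.png",cv2.resize(im,None,fx=3,fy=3,interpolation=cv2.INTER_CUBIC))
E
```

```text
(no output)
```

View pics/topc.png

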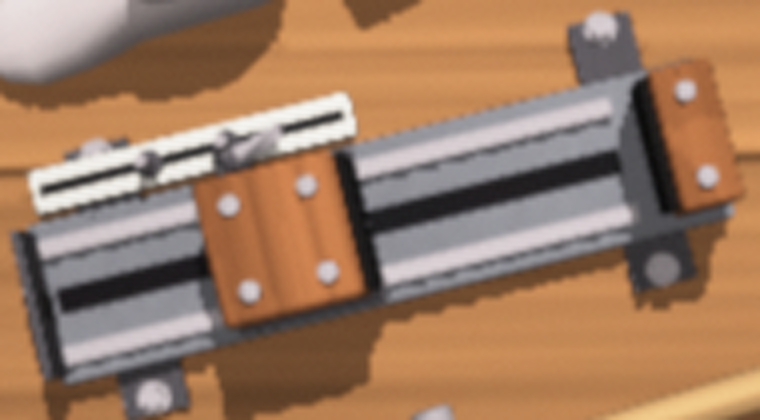

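View pics/sidec.png

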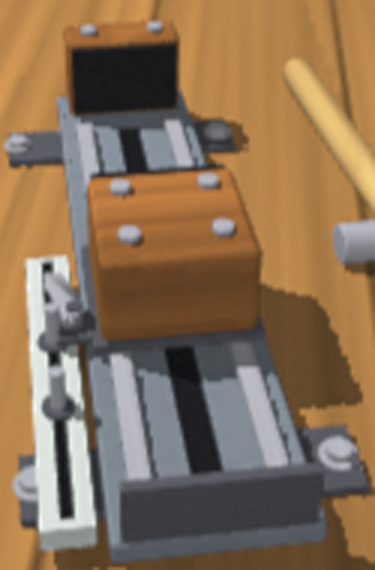

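In the top crop the pins stand at about (222,146) and (149,161); the catch nose is at (278,138), heel block top corners (193,182),(338,150),(365,297),(227,328). In the side crop the pin tops are at (52,308) and (57,371).

```bash
cat > h.py <<'E'
import numpy as np
from workcell import vision
def ray(n,px,z):
    c=vision.calibration(n);f=192/np.tan(np.radians(c['vfov']/2));R=c['R'];o=-R.T@c['t']
    d=R.T@np.array([(px[0]-c['cx'])/f,(px[1]-c['cy'])/f,1]);return o+d*(z-o[2])/d[2]
T=lambda p,z:ray('top',((p[0]+.5)/4-.5+135,(p[1]+.5)/4-.5+138),z)
S=lambda p,z:ray('side',((p[0]+.5)/3-.5+215,(p[1]+.5)/3-.5+160),z)
E
python3 - <<'E'
from h import *
np.set_printoptions(precision=4,suppress=True)
rail=[T(p,.022) for p in[(28,172),(347,92),(357,133),(38,215)]]
hb=[T(p,.092) for p in[(193,182),(338,150),(365,297),(227,328)]]
tb=[T(p,.086) for p in[(645,68),(707,58),(742,195),(678,213)]]
ht,tt=np.mean(hb,0),np.mean(tb,0)
for nm,d in(("rail",rail[0]-rail[1]),("rail2",rail[3]-rail[2]),("blocks",ht-tt)):
    print(nm,np.degrees(np.arctan2(d[1],d[0])),np.linalg.norm(d))
d=(ht-tt)[:2];u=d/np.linalg.norm(d);v=np.array([-u[1],u[0]])
O=tt[:2]+.187*u
J=lambda p:np.array([(p[:2]-O)@u,(p[:2]-O)@v])
print("O",O,"u",u,"heel",J(ht),[J(p) for p in hb],"toe",[J(p) for p in tb])
print("rail",[J(p) for p in rail])
print("pins top",J(T((222,145),.048)),J(T((149,160),.048)),"side",J(S((52,308),.048)),J(S((57,371),.048)))
print("side feet",J(S((50,345),.022)),J(S((60,412),.022)),"nose",J(T((278,138),.044)))
print("hb side",[J(S(p,.092)) for p in[(92,175),(240,170),(260,250),(98,255)]])
E
```

```text
rail 102.96441477694896 0.19964051274965552
rail2 103.30626720359392 0.19959670451030317
blocks 103.38095098753558 0.2394659204514401
O [0.5613 0.0513] u [-0.2314  0.9729] heel [0.0524 0.    ] [array([ 0.0925, -0.0435]), array([ 0.009 , -0.0405]), array([0.0145, 0.0433]), array([0.0936, 0.0407])] toe [array([-0.1703, -0.0427]), array([-0.2057, -0.0394]), array([-0.2047,  0.0406]), array([-0.1673,  0.0414])]
rail [array([ 0.2003, -0.0829]), array([ 0.0006, -0.0815]), array([ 0.0009, -0.0557]), array([ 0.2005, -0.056 ])]
pins top [ 0.0781 -0.0657] [ 0.1221 -0.0679] side [ 0.0812 -0.0675] [ 0.1293 -0.0679]
side feet [ 0.081  -0.0697] [ 0.1313 -0.0676] nose [ 0.0455 -0.0619]
hb side [array([ 0.0212, -0.0391]), array([0.0275, 0.0454]), array([0.1026, 0.0393]), array([ 0.0957, -0.043 ])]
```

Emit:
jog_arm(
  turn=[
    [0,0,-0.1175],
    [0,0,-0.1175],
    [0,0,-0.1175],
    [0,0,-0.1175],
    [0,0,-0.1175],
    [0,0,-0.1175],
    [0,0,-0.1175],
    [0,0,-0.1175],
    [0,0,-0.1175],
    [0,0,-0.1175],
    [0,0,-0.1175],
    [0,0,-0.1175],
  ],
  delta_pos=[
    [0,0,0],
    [0,0,0],
    [0,0,0],
    [0,0,0],
    [0,0,0],
    [0,0,0],
    [0,0,0],
    [0,0,0],
    [0,0,0],
    [0,0,0],
    [0,0,0],
    [0,0,0],
  ],
  gripper=[0,0,0,0,0,0,0,0,0,0,0,0],
)

```text
time: 1.1
tool_pos: [0.2594, -0.6226, 0.2305]
tcp_rot: [-1.939, -2.47, -0.001]
wrist_force: [0.4, -0.5, -0.2]
width: -0.006
grip_force: 0.0
```

Emit:
jog_arm(
  turn=[
    [0,0,0],
    [0,0,0],
    [0,0,0],
    [0,0,0],
    [0,0,0],
    [0,0,0],
    [0,0,0],
    [0,0,0],
    [0,0,0],
    [0,0,0],
    [0,0,0],
    [0,0,0],
    [0,0,0],
    [0,0,0],
    [0,0,0],
    [0,0,0],
    [0,0,0],
    [0,0,0],
    [0,0,0],
    [0,0,0],
  ],
  delta_pos=[
    [0.0276,0.0236,0],
    [0.0276,0.0236,0],
    [0.0276,0.0236,0],
    [0.0276,0.0236,0],
    [0.0276,0.0236,0],
    [0.0276,0.0236,0],
    [0.0276,0.0236,0],
    [0.0276,0.0236,0],
    [0.0276,0.0236,0],
    [0.0276,0.0236,0],
    [0.0276,0.0236,0],
    [0.0276,0.0236,0],
    [0.0276,0.0236,0],
    [0.0276,0.0236,0],
    [0.0276,0.0236,0],
    [0.0276,0.0236,0],
    [0.0276,0.0236,0],
    [0.0276,0.0236,0],
    [0.0276,0.0236,0],
    [0,0,0],
  ],
  gripper=[0,0,0,0,0,0,0,0,0,0,0,0,0,0,0,0,0,0,0,0],
)

```text
time: 2.77
tool_pos: [0.5761, -0.0036, 0.2308]
tcp_rot: [-1.941, -2.469, -0.005]
wrist_force: [-0.1, -0.2, -0.3]
width: 0.002
grip_force: 0.0
```

```bash
cat > st.py <<'E'
from workcell import read_state
import numpy as np
from scipy.spatial.transform import Rotation as Ro
np.set_printoptions(precision=4,suppress=True)
s=read_state();p=np.array(s['tool_pos']);M=Ro.from_rotvec(s['tcp_rot']).as_matrix()
u=np.array([-.2314,.9729]);v=np.array([-u[1],u[0]]);d=p[:2]-[.5613,.0513]
print(s['time'],p,"jack xy",d@u,d@v,"toolx deg",np.degrees(np.arctan2(M[1,0],M[0,0])),"zaxis",M[:,2],"F",np.array(s['wrist_force']),"w",s['width'],"q",np.array(s['q']))
E
python3 st.py
```

```text
2.7667 [ 0.5761 -0.0036  0.2308] jack xy -0.056806589624160776 -0.001731628062207391 toolx deg 103.66521435175612 zaxis [ 0.001  0.003 -1.   ] F [-0.0786 -0.2497 -0.2755] w 0.002035592068497683 q [-0.0512  0.0776  1.8212  0.0032  1.242  -0.2908]
```

Emit:
jog_arm(
  turn=[
    [0,0,0],
    [0,0,0],
    [0,0,0],
    [0,0,0],
    [0,0,0],
    [0,0,0],
    [0,0,0],
    [0,0,0],
  ],
  delta_pos=[
    [0,-0.002,0.025],
    [0,0,0.025],
    [0,0,0.025],
    [0,0,0.025],
    [0,0,0.025],
    [0,0,0.025],
    [0,0,0.025],
    [0,0,0],
  ],
  gripper=[0,0,0,0,0,0,0,0],
)

```text
time: 3.43
tool_pos: [0.5669, -0.0095, 0.0503]
tcp_rot: [-1.941, -2.458, 0.01]
wrist_force: [-1.1, -0.3, 0.2]
width: 0.002
grip_force: 0.0
```

Emit:
jog_arm(
  turn=[
    [0,0,0],
    [0,0,0],
    [0,0,0],
    [0,0,0],
    [0,0,0],
    [0,0,0],
    [0,0,0],
    [0,0,0],
  ],
  delta_pos=[
    [0.01,0,0],
    [0.01,0,0],
    [0.01,0,0],
    [0.01,0,0],
    [0.01,0,0],
    [0.01,0,0],
    [0.01,0,0],
    [0,0,0],
  ],
  gripper=[0,0,0,0,0,0,0,0],
)

```text
time: 4.1
tool_pos: [0.5567, 0.06, 0.0575]
tcp_rot: [1.943, 2.466, 0.002]
wrist_force: [1.3, -3.0, 2.2]
width: -0.0
grip_force: 1.3
```

```bash
python3 st.py; python3 - <<'E'
from workcell import vision
import cv2,numpy as np
im=vision.read_camera("side")[140:350,190:360,::-1]
cv2.imwrite("pics/s1.png",cv2.resize(im,None,fx=2.8,fy=2.8,interpolation=cv2.INTER_CUBIC))
E
```

```text
4.1 [0.5567 0.06   0.0575] jack xy 0.009555109228031015 0.002493446085601617 toolx deg 103.52140688921192 zaxis [ 0.0025 -0.0005 -1.    ] F [ 1.2805 -3.0433  2.1534] w -0.00027647874857413695 q [ 0.0633  0.2179  2.0089 -0.0008  0.9123 -0.1722]
```

View pics/s1.png

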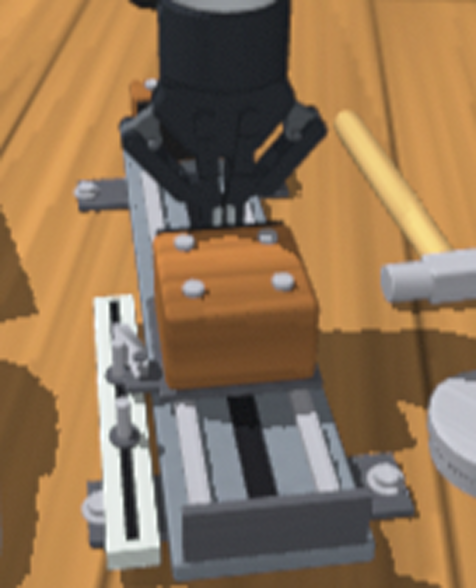

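The fingers rest at the face centre, with the catch still short of the first pin (pins at (118,360), (124,415)). Pushing on.

Emit:
jog_arm(
  turn=[
    [0,0,0],
    [0,0,0],
    [0,0,0],
    [0,0,0],
    [0,0,0],
    [0,0,0],
    [0,0,0],
    [0,0,0],
    [0,0,0],
    [0,0,0],
    [0,0,0],
    [0,0,0],
  ],
  delta_pos=[
    [0.005,0,0],
    [0.005,0,0],
    [0.005,0,0],
    [0.005,0,0],
    [0.005,0,0],
    [0.005,0,0],
    [0.005,0,0],
    [0.005,0,0],
    [0.005,0,0],
    [0,0,0],
    [0,0,0],
    [0,0,0],
  ],
  gripper=[0,0,0,0,0,0,0,0,0,0,0,0],
)

```text
time: 5.15
tool_pos: [0.5471, 0.1014, 0.0574]
tcp_rot: [1.945, 2.463, 0.001]
wrist_force: [2.6, -5.9, 4.2]
width: 0.003
grip_force: 3.1
```

```bash
python3 st.py; python3 - <<'E'
from workcell import vision
import cv2,numpy as np
im=vision.read_camera("side")[210:350,200:340,::-1]
cv2.imwrite("pics/s2.png",cv2.resize(im,None,fx=4,fy=4,interpolation=cv2.INTER_CUBIC))
E
```

```text
5.15 [0.5471 0.1014 0.0574] jack xy 0.05198928348947718 0.0021975889201207143 toolx deg 103.42322973741427 zaxis [ 0.0029 -0.0015 -1.    ] F [ 2.6178 -5.9069  4.1888] w 0.002934095928355469 q [ 0.1396  0.212   2.0165 -0.0024  0.9104 -0.0932]
```

View pics/s2.png

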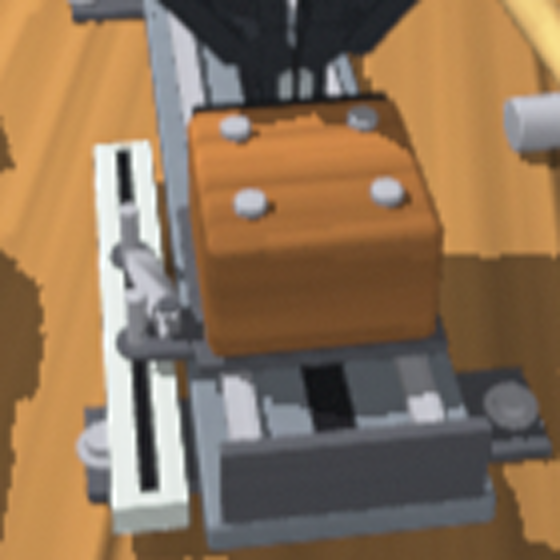

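The catch (140,270) is past the first pin (128,220) and sprung out, and short of the second (135,310). A little more for margin, then let it back.

Emit:
jog_arm(
  turn=[
    [0,0,0],
    [0,0,0],
    [0,0,0],
    [0,0,0],
    [0,0,0],
    [0,0,0],
    [0,0,0],
    [0,0,0],
    [0,0,0],
    [0,0,0],
    [0,0,0],
    [0,0,0],
    [0,0,0],
  ],
  delta_pos=[
    [0.003,0,0],
    [0,0,0],
    [-0.005,0,0],
    [-0.005,0,0],
    [-0.005,0,0],
    [-0.005,0,0],
    [-0.005,0,0],
    [-0.005,0,0],
    [-0.01,0,0],
    [-0.01,0,0],
    [-0.01,0,0],
    [-0.01,0,0],
    [0,0,0],
  ],
  gripper=[0,0,0,0,0,0,0,0,0,0,0,0,0],
)

```text
time: 6.28
tool_pos: [0.5616, 0.0353, 0.0562]
tcp_rot: [1.949, 2.464, -0.0]
wrist_force: [0.4, 0.4, 0.0]
width: 0.006
grip_force: 0.0
```

Emit:
jog_arm(
  turn=[
    [0,0,0],
    [0,0,0],
    [0,0,0],
    [0,0,0],
    [0,0,0],
    [0,0,0],
    [0,0,0],
    [0,0,0],
  ],
  delta_pos=[
    [0,0,-0.025],
    [0,0,-0.025],
    [0,0,-0.025],
    [0,0,-0.025],
    [0,0,-0.025],
    [0,0,-0.025],
    [0,0,0],
    [0,0,0],
  ],
  gripper=[0,0,0,0,0,0,0,0],
)

```text
time: 6.95
tool_pos: [0.5626, 0.0373, 0.2086]
tcp_rot: [1.945, 2.463, 0.005]
wrist_force: [-0.5, 0.7, 0.1]
width: 0.002
grip_force: 0.0
```

```bash
python3 st.py; python3 - <<'E'
from workcell import vision
import cv2,numpy as np
im=vision.read_camera("side")[140:350,190:360,::-1]
cv2.imwrite("pics/s3.png",cv2.resize(im,None,fx=2.8,fy=2.8,interpolation=cv2.INTER_CUBIC))
E
```

```text
6.95 [0.5626 0.0373 0.2086] jack xy -0.013903809148669127 0.0019549166609938197 toolx deg 103.39717291681366 zaxis [ 0.0046  0.0004 -1.    ] F [-0.528   0.7113  0.0539] w 0.0015115701168161655 q [ 0.0219  0.0673  1.874   0.0003  1.1956 -0.2121]
```

View pics/s3.png

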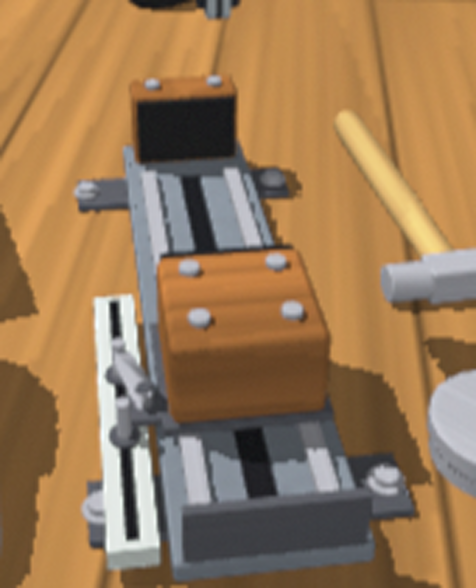

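The block stays open, with its rear edge at row 415 (387 when pushed only slightly), and the catch nose rests against the first pin at (120,365). The arm is clear.

```bash
python3 -c "
from workcell import ticket;print(ticket.finish_job())"
```

```text
the job is handed in; nothing more can be done
None
```

The jack is set open at its middle position: the side camera shows the heel block latched on the first stop pin, nothing else was touched, and I handed the job in at about 7 s with the arm clear.

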